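# Let a film canister out of the lever dispenser without slamming its lid

### The arm

A 6-joint arm with a two-finger parallel gripper is mounted at the origin on a cart in front of the work surface, level with it; the furniture and walls round the work are solid. World frame = base frame: x ahead of the robot, y to its left, z up, the work surface at z = 0. Lengths are in m, angles in rad, forces in N, time in s.
With the tool pointing down it reaches from about 0.15 to 0.775 m from the base axis. Payload 6.1 kg.
Tool frame: the origin (TCP) lies at the very end of the fingers, on their centre line; the grasp point (between the pads) lies 19 mm behind it; z points along the fingers, y is the line along which they close (so a half turn about z gives the same grasp; the last joint's range is limited). The gripper opens to 85 mm and grips with 20 to 120 N. Pads are 22 mm wide; open, the fingers measure 114 mm over their backs; the gripper's body (76 mm by 85 mm) begins 54 mm behind the grasp point. The pads swing forward as they close: fully open they stand 13 mm farther back than shut.
Start: joints at [-1.275, 0.126, -0.04, 1.405, 0, 1.571], TCP at [0.153, -0.502, 0.231] pointing down, gripper open.
Joint ranges: [-2.72, 2.72], [-0.95, 1.95], [-1.27, 1.35], [-1.78, 2.02], [-1.46, 1.47], [-3.14, 3.14]. Speed limits (rad/s): [2.39, 2.39, 3.01, 3.14, 3.14, 3.14].

### API

Orientations are given as a unit quaternion [x, y, z, w].
In Python, from rig import telemetry, imaging, job gives the robot as it stands.
- The arm moves only by the tool carry_out, never from a script. Its argument "rows" is a list of rows, each a list of 3 entries, a list of its own where there are three numbers: the turn, a rotation vector about the tool's x, y, z in rad, then the shift along the tool's x, y, z in cm, then the gripper command: -1 is shut, 1 is fully open, values between are in proportion. In form: [[[rx, ry, rz], [x, y, z], jaw], ...]. A call has exactly 8 rows; each row is the pose to reach, as a shift and turn from the pose commanded when the call began, along the tool's axes at that moment; what a row does not reach only later rows make up. A row lasts 1/10 s, in which the tool goes at most 50 mm and 8.59 degrees, less where a joint would pass 70% of its speed; a pose out of reach is approached as far as the arm can. A call with a gripper value outside its range is refused whole. The fingers move at their own pace and stop on an object; "grip_force" is the grip in N (left out, the last holds). Time passes only in rows, so rows that repeat a pose let the fingers close, or fill a call up. It gives the time, the measured TCP pose, the force, the opening and the grip force at its end, in the units of the state.
- telemetry.get_obs(): the state, without advancing time (a new reading comes with each control period).
- imaging.camera(name): name is "scene" or "top"; returns a dict with "img" (480x640x3 uint8, blue, green, red), "z_map" (480x640 float32, m along the optical axis (not along the pixel's ray), 0 where there is no reading), "fx", "fy", "cx", "cy" (pixels), "distortion" ([k1, k2, p1, p2, k3] as OpenCV has them; the pictures are not rectified), "R" (3x3) and "t" (3): a world point X has camera coordinates R X + t. Camera axes: x right, y down, z forward; pixel columns grow to the right and rows downward; lengths in m; the calibration is good to about 2 mm. A picture is of the moment at which its call begins.
- job.close_job(): hands the job in; it is judged then, once.
Trained networks look in the newest picture that a camera, given by its name, has taken for a name from the list of things; names that differ only in an ending like _2 or _b are one class to them, and where a whole thing is asked for, a point or a joint stands for the part that bears it (a point fixed in the world has none). Each returns a list of dicts, best first, with "conf" (0 to 1); they miss things now and then, are a little off and sometimes report something else, mostly with a low value. They report only what shows in the picture. A call takes as long as a camera call.
- imaging.boxes_of(thing, camera): "box" ([left, top, right, bottom] in pixels, round what is visible of it).
The state is a dict: "t": time; "qpos": joint angles; "joint_velocities": joint speeds; "joint_efforts": joint torques, N m; "position": TCP position; "eef_rot": TCP orientation; "ft_force": force on the tool from outside, world axes, zero at the start; "ft_torque": the same for the moment, N m; "finger_gap": finger opening in m; "gripper_force": force on a finger pad.
Only numpy, scipy, OpenCV 4.12 (cv2) and the standard library are available. Lean on these libraries where they do the work, as an engineer would, in place of code of your own. Each camera call takes 0.05 s, during which the arm holds its last target. There are 200 camera calls.

### The job

Press the dispenser's lever all the way down with the fingertips to lift its lid, and keep it down until the film canister has rolled out and come to lie in the tray at the dispenser's low end. Then ease the lever back up so that the lid comes down gently and does not slam, and leave it shut. Work it by the lever alone: do not touch or lift the canister or the lid, and leave the things standing round the dispenser where they are.

Things in the scene. Friction and masses are not known exactly. Their poses are not given: they have to be found in the camera images.
- dispenser: Grey metal dispenser, fixed. Origin on the bench top under the lever's pad; x points from pad to chute, y down the chute to the tray. Chute and tray form one trough along y, 76 mm wide, centred at x = 144 mm, y = -91 to 194 mm. The lid runs from its hinge (y = -85 mm, 115 mm high) to its low end (y = 80 mm, 65 mm high); raised, 165 mm high. Over the pad is free room.
- lever_pad (a point): Centre of the top face of the lever's black ribbed pad, 34 mm (x) by 42 mm (y), on a 12 mm wide steel arm that reaches out of the chute's long side. 76 mm above the bench when up, about 47 mm when fully down (28 mm travel, nearly straight). Pivot 95 mm from the pad toward the chute, 55 mm high. Pressing takes 2 to 5 N until the stop; let go, it springs back up under the lid's weight.
- lever (a joint): Angle of the lever: 0 is up (lid shut), 0.30 rad is fully down against its stop.
- lid (a joint): Angle of the black lid with a window in it, hinged across the chute's high end and linked to the lever (lid angle = 2 x lever angle): 0 is shut, 0.60 rad fully raised. Let go, it falls shut within about a quarter second and slams; to ease it down, let the pad rise no faster than about 30 mm/s.
- can_centre (a point): Centre of the capped white film canister (34 mm across, 51 mm long, lying across the chute) that waits behind the lid's lip at the low end of the sloping chute floor; it rolls into the tray by itself once the lid is well up, which takes about a second.
- tray (a point): Middle of the floor of the open tray at the dispenser's low end, 14 mm above the bench (dispenser x = 144, y = 150 mm), axes as the dispenser's; the tray is 66 mm wide inside (x), about 110 mm long (y), walls about 33 mm high. The canister comes to rest against the end stop, its centre about 20 mm further along y and 15 mm above this point.
- loupe_centre (a point): Centre of a film loupe, 42 mm across and 48 mm high, standing beside the lever; leave it alone.
- lens_jar_centre (a point): Centre of a lens in a screw jar, 54 mm across and 42 mm high, standing between lever and tray, beside the trough; leave it alone.
- spare_can_centre (a point): Centre of another white film canister standing upright on the bench, 34 mm across and 51 mm high; leave it alone.

How it is judged:
By the outcome, as a careful person would: the job done as asked, in the order asked, and still so for the second after the job is handed in, with the robot touching nothing.
It also fails if it takes over 35 s, if anything falls off the work surface, if the arm or the gripper's body presses on something with over 40 N, if the wrist force passes 120 N, or if a joint passes its speed limit or range.

## Working session

There is one attempt and no reset: what is moved stays moved. The work goes in short steps, Python scripts to look and compute and a tool call to move; the robot and the scene stay as the last step left them, time stands still between calls to the robot, and variables do not carry over. Pictures are saved under pics/ and viewed, at most 10 in all, crops included, and the job is handed in when it is done.

Besides the shell and the picture viewer there is one more tool, called after ">>>" in YAML: its name, and indented under it one key for each argument. carry_out: Moves the arm, as the interface text tells. Its arguments: {"type":"object","properties":{"rows":{"type":"array"},"grip_force":{"type":"number"}},"required":["rows"]}

```bash
mkdir -p pics; cat > h.py <<'E'
import numpy as np, cv2
from rig import telemetry, imaging, job
from scipy.spatial.transform import Rotation as Ro
def world(c,uv,z):
    K=np.array([[c["fx"],0,c["cx"]],[0,c["fy"],c["cy"]],[0,0,1]]);uv=np.atleast_2d(uv).astype(float)
    n=cv2.undistortPoints(uv[:,None],K,np.array(c["distortion"]))[:,0]
    P=np.c_[n,np.ones(len(n))]*np.asarray(z).reshape(-1,1)
    return (P-c["t"])@np.array(c["R"])
def pix(c,X):
    K=np.array([[c["fx"],0,c["cx"]],[0,c["fy"],c["cy"]],[0,0,1]])
    return cv2.projectPoints(np.atleast_2d(X).astype(float),cv2.Rodrigues(np.array(c["R"]))[0],np.array(c["t"],float),K,np.array(c["distortion"]))[0][:,0]
E
python3 - <<'E'
from h import *
o=telemetry.get_obs();print({k:np.round(o[k],3) for k in ("t","position","eef_rot","ft_force","finger_gap")})
for n in("top","scene"):
    c=imaging.camera(n);cv2.imwrite(f"pics/{n}0.png",c["img"])
    print(n,"cam at",np.round(-np.array(c["R"]).T@c["t"],3))
    for t in("dispenser","lever_pad","lid","can_centre","loupe_centre","lens_jar_centre","spare_can_centre"):
        for b in imaging.boxes_of(t,n)[:2]:
            B=np.array(b["box"]);u=[(B[0]+B[2])/2,(B[1]+B[3])/2];z=c["z_map"][int(u[1]),int(u[0])]
            print(t,round(b["conf"],2),np.round(B),np.round(world(c,u,z)[0],3))
E
```

```text
{'t': np.float64(0.0), 'position': array([ 0.153, -0.502,  0.231]), 'eef_rot': array([ 0.989,  0.147, -0.   , -0.001]), 'ft_force': array([ 1.122, -0.262,  0.119]), 'finger_gap': np.float64(0.085)}
top cam at [0.339 0.22  1.072]
dispenser 0.66 [221. 156. 380. 285.] [0.551 0.25  0.051]
lever_pad 0.75 [332. 227. 378. 281.] [0.49  0.152 0.069]
lid 0.83 [270. 156. 368. 249.] [0.588 0.217 0.039]
loupe_centre 0.81 [381. 208. 408. 235.] [0.555 0.079 0.043]
loupe_centre 0.27 [332. 226. 379. 283.] [0.489 0.151 0.069]
lens_jar_centre 0.77 [264. 282. 291. 311.] [0.415 0.286 0.04 ]
spare_can_centre 0.64 [307. 301. 324. 320.] [0.392 0.218 0.049]
scene cam at [0.041 0.503 0.723]
dispenser 0.57 [247. 183. 397. 345.] [0.526 0.226 0.034]
lever_pad 0.75 [338. 239. 396. 266.] [0.485 0.155 0.064]
lid 0.98 [273. 184. 349. 276.] [0.601 0.206 0.045]
loupe_centre 0.95 [363. 214. 384. 242.] [0.544 0.098 0.044]
lens_jar_centre 0.87 [309. 306. 342. 347.] [0.402 0.293 0.042]
spare_can_centre 0.59 [353. 302. 374. 333.] [0.38  0.232 0.05 ]
```

```bash
python3 - <<'E'
import cv2
a=cv2.imread("pics/top0.png")[130:340,200:440];cv2.imwrite("pics/top0c.png",cv2.resize(a,None,fx=2.8,fy=2.8,interpolation=2))
a=cv2.imread("pics/scene0.png")[160:370,220:430];cv2.imwrite("pics/scene0c.png",cv2.resize(a,None,fx=2.8,fy=2.8,interpolation=2))
E
```

```text
(no output)
```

View pics/top0c.png

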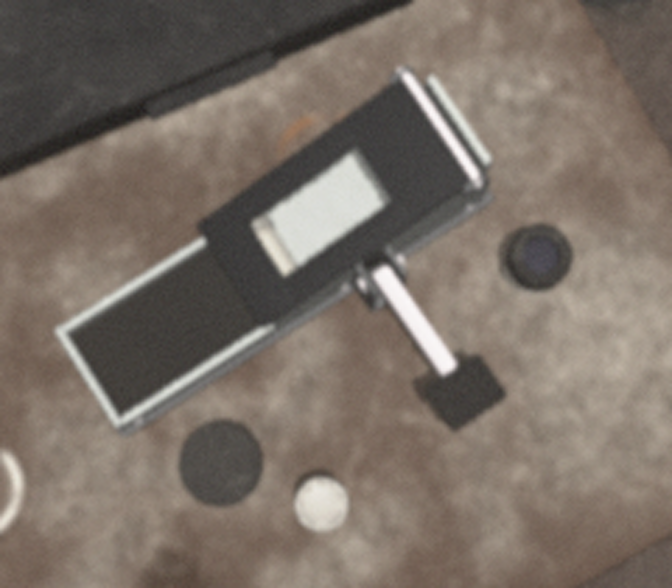

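View pics/scene0c.png

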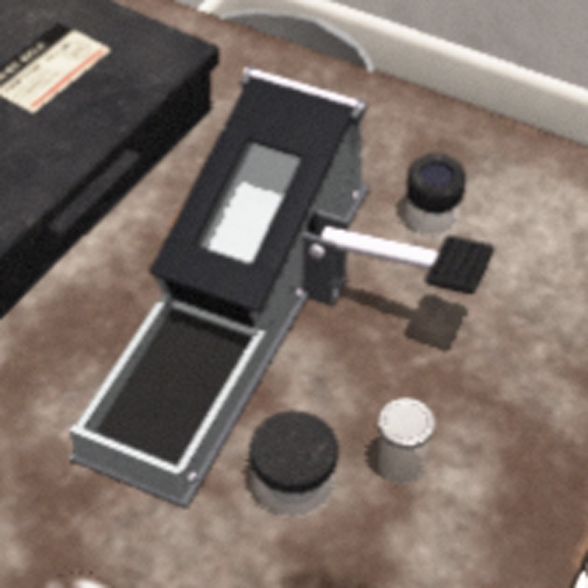

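The top view shows the pad at about full-image pixel (364, 270), with the arm running up-left to the chute. The loupe is at (392, 221), the jar at (279, 295) and the spare can at (315, 310). In the scene view the pad is at about (385, 254) and the canister shows white through the lid's window.

```bash
python3 - <<'E'
from h import *
for n,u in(("top",[364.3,270]),("scene",[385,254.3])):
    c=imaging.camera(n);x,y=map(int,np.round(u))
    p=c["z_map"][y-3:y+4,x-3:x+4];z=np.median(p)
    print(n,np.round(world(c,u,z)[0],4), np.round([p.min(),p.max()],3))
    C=-np.array(c["R"]).T@c["t"];d=world(c,u,1.)[0]-C;print(" at z=.076",np.round(C+d*(.076-C[2])/d[2],4))
    if n=="top":
        for q in([60,330],[120,420],[405,72],[480,185],[380,270],[445,368]):
            v=[200+q[0]/2.8,130+q[1]/2.8];d=world(c,v,1.)[0]-C;zz={60:.045,120:.045,405:.115,480:.115}.get(q[0],.07);print(q,np.round(C+d*(zz-C[2])/d[2],3))
o=telemetry.get_obs();print(Ro.from_quat(o["eef_rot"]).as_matrix().round(3),o["qpos"].round(3) if hasattr(o["qpos"],'round') else o["qpos"])
E
```

```text
top [0.4618 0.1359 0.0748] [0.999 1.01 ]
 at z=.076 [0.4616 0.136  0.076 ]
[60, 330] [0.498 0.389 0.045]
[120, 420] [0.442 0.348 0.045]
[405, 72] [0.653 0.176 0.115]
[480, 185] [0.583 0.129 0.115]
[380, 270] [0.538 0.187 0.07 ]
[445, 368] [0.477 0.145 0.07 ]
scene [0.4576 0.1358 0.0751] [0.839 0.853]
 at z=.076 [0.457  0.1362 0.076 ]
[[ 0.957  0.292  0.   ]
 [ 0.292 -0.957  0.   ]
 [ 0.     0.    -1.   ]] [-1.275  0.126 -0.04   1.405  0.     1.571]
```

>>> carry_out:
  rows:
    - [[0,0,-0.04],[3,-3.25,0],-1]
    - [[0,0,-0.08],[6,-6.5,0],-1]
    - [[0,0,-0.12],[9,-9.8,0],-1]
    - [[0,0,-0.16],[12,-13,0],-1]
    - [[0,0,-0.2],[15,-16.3,0],-1]
    - [[0,0,-0.24],[18,-19.5,0],-1]
    - [[0,0,-0.27],[21,-22.8,0],-1]
    - [[0,0,-0.3],[24,-26.1,0],-1]

```text
t: 1.7
position: [0.3068, -0.181, 0.2316]
eef_rot: [0.956, 0.294, 0.0, 0.0]
ft_force: [0.9, 0.1, 0.1]
finger_gap: 0.0002
gripper_force: 0.0
```

```bash
cat > rel.py <<'E'
from h import *
def rel(target):
    o=telemetry.get_obs();R=Ro.from_quat(o["eef_rot"])
    print("t",o["t"],"pos",np.round(o["position"],4),"F",np.round(o["ft_force"],1),"q",np.round(o["qpos"],2),"yaw",np.round(R.as_matrix()[:,0],3))
    print("shift cm",np.round(R.inv().apply(np.array(target)-o["position"])*100,2))
E
python3 -c "
from rel import *
rel([.460,.136,.12])"
```

```text
t 1.7 pos [ 0.3068 -0.181   0.2316] F [0.9 0.1 0.1] q [-0.53 -0.19 -0.35  1.42  0.    2.01] yaw [0.827 0.562 0.001]
shift cm [ 30.47 -17.63  11.16]
```

>>> carry_out:
  rows:
    - [[0,0,0],[3.9,-2.25,0],-1]
    - [[0,0,0],[7.8,-4.5,0],-1]
    - [[0,0,0],[11.7,-6.8,0],-1]
    - [[0,0,0],[15.6,-9,1],-1]
    - [[0,0,0],[19.5,-11.3,3],-1]
    - [[0,0,0],[23.4,-13.5,5],-1]
    - [[0,0,0],[27.3,-15.8,7],-1]
    - [[0,0,0],[30.5,-17.6,9],-1]

```text
t: 2.5
position: [0.4609, 0.1367, 0.1406]
eef_rot: [0.956, 0.294, 0.0, -0.0]
ft_force: [1.3, -0.8, -0.1]
finger_gap: 0.0001
gripper_force: 0.0
```

>>> carry_out:
  rows:
    - [[0,0,0],[0,0,0.7],-1]
    - [[0,0,0],[0,0,1.4],-1]
    - [[0,0,0],[0,0,2],-1]
    - [[0,0,0],[0,0,2.6],-1]
    - [[0,0,0],[0,0,3.2],-1]
    - [[0,0,0],[0,0,3.8],-1]
    - [[0,0,0],[0,0,4.4],-1]
    - [[0,0,0],[0,0,4.8],-1]

```text
t: 3.3
position: [0.4601, 0.134, 0.0928]
eef_rot: [0.956, 0.293, -0.0, 0.0]
ft_force: [-0.6, 0.4, 0.1]
finger_gap: 0.0
gripper_force: 0.0
```

```bash
python3 -c "
from rel import *
rel([.460,.136,.076])
for n,s in(('top',2.8),('scene',2.8)):
    c=imaging.camera(n);a=c['img'][140:340,230:430];cv2.imwrite(f'pics/{n}1.png',cv2.resize(a,None,fx=2,fy=2,interpolation=2))
a=cv2.hconcat([cv2.imread('pics/top1.png'),cv2.imread('pics/scene1.png')]);cv2.imwrite('pics/both1.png',a)"
```

```text
t 3.3 pos [0.4601 0.134  0.0928] F [-0.6  0.4  0.1] q [ 0.28  0.08 -0.4   1.09 -0.    2.83] yaw [ 0.828  0.561 -0.   ]
shift cm [ 0.1  -0.17  1.68]
```

View pics/both1.png

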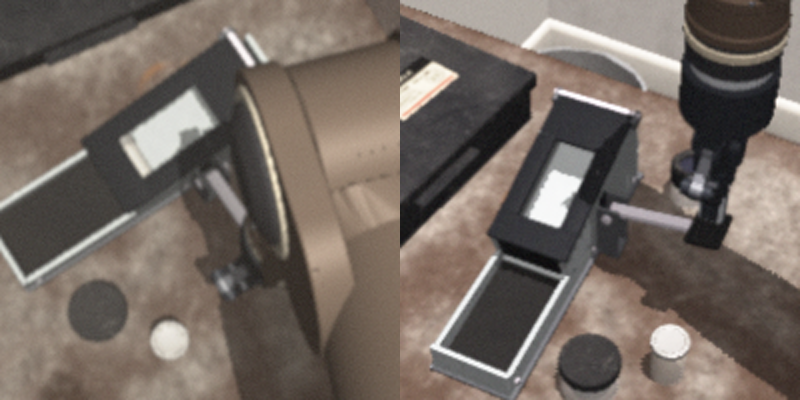

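The scene view (right half, about (712, 225)) shows the closed fingertips just above the pad, with nothing else near them. I'll press now.

>>> carry_out:
  rows:
    - [[0,0,0],[0.1,-0.1,0.7],-1]
    - [[0,0,0],[0.1,-0.15,1.3],-1]
    - [[0,0,0],[0.1,-0.15,1.7],-1]
    - [[0,0,0],[0.1,-0.15,2.1],-1]
    - [[0,0,0],[0.1,-0.15,2.5],-1]
    - [[0,0,0],[0.1,-0.15,2.9],-1]
    - [[0,0,0],[0.1,-0.15,3.3],-1]
    - [[0,0,0],[0.1,-0.15,3.7],-1]

```text
t: 4.2
position: [0.46, 0.1359, 0.056]
eef_rot: [0.956, 0.293, -0.0, 0.0]
ft_force: [-2.2, -2.3, 3.1]
finger_gap: -0.0003
gripper_force: 1.7
```

>>> carry_out:
  rows:
    - [[0,0,0],[0,0,0.3],-1]
    - [[0,0,0],[0,0,0.6],-1]
    - [[0,0,0],[0,0,0.9],-1]
    - [[0,0,0],[0,0,1.0],-1]
    - [[0,0,0],[0,0,1.0],-1]
    - [[0,0,0],[0,0,1.0],-1]
    - [[0,0,0],[0,0,1.0],-1]
    - [[0,0,0],[0,0,1.0],-1]

```text
t: 5.0
position: [0.4603, 0.1361, 0.0474]
eef_rot: [0.956, 0.293, 0.0, 0.0]
ft_force: [-6.0, -2.7, 13.7]
finger_gap: -0.0002
gripper_force: 7.1
```

>>> carry_out:
  rows:
    - [[0,0,0],[0,0,0],-1]
    - [[0,0,0],[0,0,0],-1]
    - [[0,0,0],[0,0,0],-1]
    - [[0,0,0],[0,0,0],-1]
    - [[0,0,0],[0,0,0],-1]
    - [[0,0,0],[0,0,0],-1]
    - [[0,0,0],[0,0,0],-1]
    - [[0,0,0],[0,0,0],-1]

```text
t: 5.8
position: [0.4603, 0.1361, 0.0474]
eef_rot: [0.956, 0.294, 0.0, 0.0]
ft_force: [-5.8, -2.4, 12.7]
finger_gap: 0.0
gripper_force: 7.1
```

```bash
python3 -c "
from rel import *
rel([.460,.136,.076])
for n in('top','scene'):
    c=imaging.camera(n);a=c['img'][140:340,230:430];cv2.imwrite(f'pics/{n}2.png',cv2.resize(a,None,fx=2,fy=2,interpolation=2))
    for b in imaging.boxes_of('can_centre',n): 
        B=np.array(b['box']);u=[(B[0]+B[2])/2,(B[1]+B[3])/2];print(n,b['conf'],B.round(),world(c,u,c['z_map'][int(u[1]),int(u[0])]).round(3))
a=cv2.hconcat([cv2.imread('pics/top2.png'),cv2.imread('pics/scene2.png')]);cv2.imwrite('pics/both2.png',a)
e=np.array([-.564,.826,0]);f=np.array([.826,.564,0]);print('expected can',(np.array([.46,.136,0])+f*.144+e*.17).round(3))"
```

```text
t 5.8 pos [0.4603 0.1361 0.0474] F [-5.8 -2.4 12.7] q [ 0.29  0.11 -0.47  0.99 -0.    2.83] yaw [0.828 0.561 0.001]
shift cm [-0.03 -0.01 -2.86]
top 0.72 [232. 242. 264. 275.] [[0.481 0.341 0.042]]
scene 0.63 [260. 298. 295. 321.] [[0.473 0.346 0.041]]
expected can [0.483 0.358 0.   ]
```

View pics/both2.png

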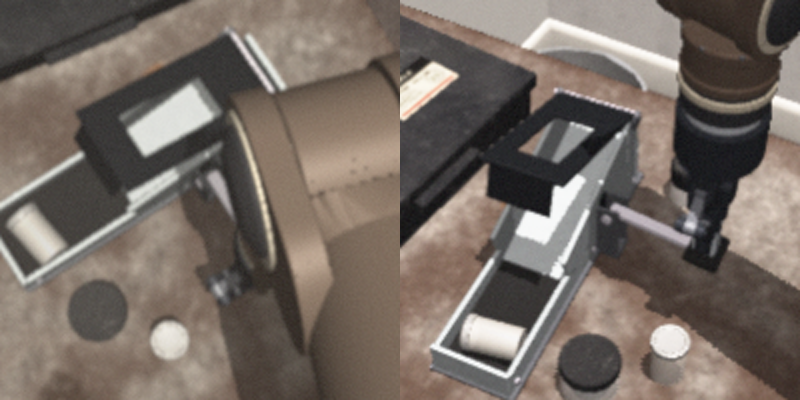

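The lid is up, and the canister lies in the tray by the end stop (scene panel about (492, 337)). I'll hold a little longer and confirm it has stopped.

>>> carry_out:
  rows:
    - [[0,0,0],[0,0,0],-1]
    - [[0,0,0],[0,0,0],-1]
    - [[0,0,0],[0,0,0],-1]
    - [[0,0,0],[0,0,0],-1]
    - [[0,0,0],[0,0,0],-1]
    - [[0,0,0],[0,0,0],-1]
    - [[0,0,0],[0,0,0],-1]
    - [[0,0,0],[0,0,0],-1]

```text
t: 6.8
position: [0.4603, 0.1361, 0.0474]
eef_rot: [0.956, 0.293, 0.0, 0.0]
ft_force: [-6.5, -2.8, 14.1]
finger_gap: -0.0004
gripper_force: 7.1
```

```bash
python3 -c "
from rel import *
for n in('top','scene'):
    c=imaging.camera(n)
    for b in imaging.boxes_of('can_centre',n)[:2]: 
        B=np.array(b['box']);u=[(B[0]+B[2])/2,(B[1]+B[3])/2];print(n,b['conf'],B.round(),world(c,u,c['z_map'][int(u[1]),int(u[0])]).round(3))
"
```

```text
top 0.7 [232. 246. 266. 273.] [[0.479 0.339 0.042]]
scene 0.81 [263. 298. 296. 319.] [[0.473 0.342 0.041]]
```

>>> carry_out:
  rows:
    - [[0,0,0],[0,0,-0.15],-1]
    - [[0,0,0],[0,0,-0.3],-1]
    - [[0,0,0],[0,0,-0.45],-1]
    - [[0,0,0],[0,0,-0.6],-1]
    - [[0,0,0],[0,0,-0.75],-1]
    - [[0,0,0],[0,0,-0.9],-1]
    - [[0,0,0],[0,0,-1.05],-1]
    - [[0,0,0],[0,0,-1.2],-1]

```text
t: 7.8
position: [0.4602, 0.1361, 0.0584]
eef_rot: [0.956, 0.294, 0.0, -0.0]
ft_force: [-2.3, -1.8, 2.7]
finger_gap: 0.0001
gripper_force: 1.5
```

>>> carry_out:
  rows:
    - [[0,0,0],[0,0,-0.15],-1]
    - [[0,0,0],[0,0,-0.3],-1]
    - [[0,0,0],[0,0,-0.45],-1]
    - [[0,0,0],[0,0,-0.6],-1]
    - [[0,0,0],[0,0,-0.75],-1]
    - [[0,0,0],[0,0,-0.9],-1]
    - [[0,0,0],[0,0,-1.05],-1]
    - [[0,0,0],[0,0,-1.2],-1]

```text
t: 8.6
position: [0.4608, 0.1364, 0.0707]
eef_rot: [0.956, 0.294, 0.001, -0.0]
ft_force: [1.6, 1.6, 2.1]
finger_gap: 0.0003
gripper_force: 1.1
```

>>> carry_out:
  rows:
    - [[0,0,0],[0,0,-0.12],-1]
    - [[0,0,0],[0,0,-0.24],-1]
    - [[0,0,0],[0,0,-0.36],-1]
    - [[0,0,0],[0,0,-0.48],-1]
    - [[0,0,0],[0,0,-0.6],-1]
    - [[0,0,0],[0,0,-0.72],-1]
    - [[0,0,0],[0,0,-0.84],-1]
    - [[0,0,0],[0,0,-0.96],-1]

```text
t: 9.4
position: [0.4596, 0.1358, 0.0796]
eef_rot: [0.956, 0.293, -0.001, 0.0]
ft_force: [-0.9, -0.7, -0.4]
finger_gap: -0.0
gripper_force: 0.0
```

>>> carry_out:
  rows:
    - [[0,0,0],[0,0,-0.12],-1]
    - [[0,0,0],[0,0,-0.24],-1]
    - [[0,0,0],[0,0,-0.6],-1]
    - [[0,0,0],[0,0,-1.5],-1]
    - [[0,0,0],[0,0,-3],-1]
    - [[0,0,0],[0,0,-5],-1]
    - [[0,0,0],[0,0,-8],-1]
    - [[0,0,0],[0,0,-11],-1]

```text
t: 10.2
position: [0.4599, 0.136, 0.1915]
eef_rot: [0.956, 0.294, -0.0, 0.0]
ft_force: [0.6, 0.3, 0.1]
finger_gap: -0.0
gripper_force: 0.0
```

```bash
python3 -c "
from rel import *
rel([.460,.136,.076])
for n in('top','scene'):
    c=imaging.camera(n);a=c['img'][140:340,230:430];cv2.imwrite(f'pics/{n}3.png',cv2.resize(a,None,fx=2,fy=2,interpolation=2))
a=cv2.hconcat([cv2.imread('pics/top3.png'),cv2.imread('pics/scene3.png')]);cv2.imwrite('pics/both3.png',a)"
```

```text
t 10.2 pos [0.4599 0.136  0.1915] F [0.6 0.3 0.1] q [ 0.29  0.04 -0.22  1.31 -0.    2.83] yaw [ 0.828  0.561 -0.   ]
shift cm [1.000e-02 0.000e+00 1.155e+01]
```

View pics/both3.png

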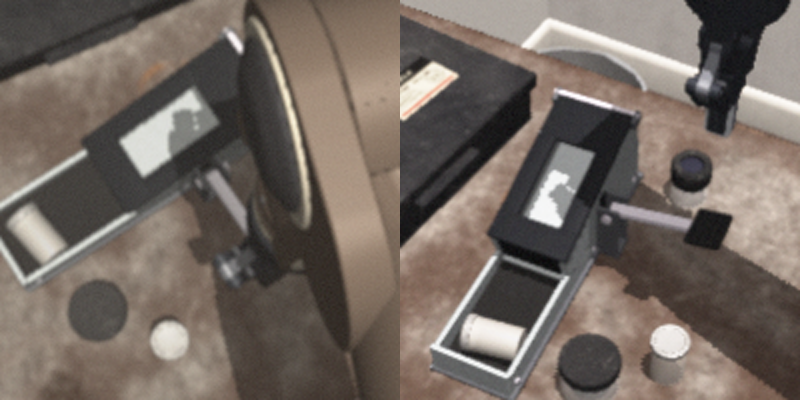

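The lid is shut and the lever is up. The canister lies in the tray (scene panel (492, 337)), the loupe, jar and spare can haven't moved, and the arm is clear.

```bash
python3 -c "
from rig import job
print(job.close_job())"
```

```text
the job is handed in; nothing more can be done
None
```

The job is handed in: the canister rolled out into the tray, the lid was eased shut with the lever at about 15 mm/s, and nothing else was moved.

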